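# Unlatch the felting press arm from its ball and hold it up

### The arm

A 6-joint arm with a two-finger parallel gripper is mounted at the origin on the work surface. World frame = base frame: x ahead of the robot, y to its left, z up, the work surface at z = 0. Lengths are in m, angles in rad, forces in N, time in s.
With the tool pointing down it reaches from about 0.25 to 0.775 m from the base axis. Payload 4 kg.
Tool frame: the origin (TCP) lies where the fingers leave the gripper's body, on its centre line; the fingertips stand arm.tip_reach ahead of it and the grasp point (between the pads) lies 78 mm ahead of it (arm.tip_reach is the distance from the TCP to the fingertips, in m); z points along the fingers, y is the line along which they close (so a half turn about z gives the same grasp; the last joint's range is limited). The gripper opens to 94 mm and grips with 3 to 60 N. Pads are 16 mm wide; open, the fingers measure 119 mm over their backs; the gripper's body (75 mm by 177 mm) begins 78 mm behind the grasp point.
Start: joints at [-1.314, 0.087, 1.371, -0, 1.684, -0.103], TCP at [0.194, -0.515, 0.303] pointing down, gripper open.
Joint ranges: [-3.1, 3.1], [-0.76, 2.03], [0.27, 2.55], [-1.08, 4.22], [0.17, 2.65], [-2.57, 2.57]. Speed limits (rad/s): [2.79, 2.79, 3.14, 3.14, 3.14, 3.14].

### API

Orientations are given as a unit quaternion [w, x, y, z].
In Python, from bench import arm, vision, order gives the robot as it stands. The module is installed in compiled form; this text tells all that it offers.
- The arm moves only by the tool carry_out, never from a script. Its argument "series" is a list of rows, each a list of 4 numbers: the shift along the tool's x, y, z in mm, then the turn about the tool's z in rad. A call has exactly 8 rows; each row shifts and turns the commanded pose from where the row before left it, along the tool's axes as they then stand; what a row does not reach is not made up. A row lasts 1/8 s, in which the tool goes at most 62.5 mm and 10.7 degrees, less where a joint would pass 70% of its speed; a pose out of reach is approached as far as the arm can. A call with a gripper value outside its range is refused whole. "fingers" is the finger opening in mm, from 0 to 94, set as the call begins (left out, the last holds). The fingers move at their own pace and stop on an object; the grip force is fixed at half the most. Time passes only in rows, so rows that do not move let the fingers close, or fill a call up. It gives the time, the measured TCP pose, the force, the opening and the grip force at its end, in the units of the state.
- arm.read_state(): the state, without advancing time (a new reading comes with each control period).
- vision.capture(name): name is "side" or "top" or "wrist"; returns (picture, depth): 480x640x3 uint8, red, green, blue; 480x640 float32, m along the optical axis (not along the pixel's ray), 0 where there is no reading.
- vision.camera_params(name): a dict with "vfov" (degrees; the focal length in pixels is half the picture's height over the tangent of half this angle, whatever the lens; pixels are square), "cx", "cy" (the principal point, pixels), "camera_from_world" (4x4, takes a point from world to camera coordinates); the wrist camera has in their place "mount" (4x4, takes a point from camera to tool coordinates, whose origin is the TCP and whose axes are the flange's). Camera axes: x right, y up, looking along -z (the intrinsics and any distortion apply to the point x, -y, -z); pixel columns grow to the right and rows downward; lengths in m; the calibration is good to about 2 mm. A picture is of the moment at which its call begins: read the wrist's pose just before it. camera_params takes no time and is no camera call.
- order.hand_in(): hands the job in; it is judged then, once.
The state is a dict: "clock": time; "qpos": joint angles; "qvel": joint speeds; "joint_efforts": joint torques, N m; "ee_pos": TCP position; "eef_rot": TCP orientation; "wrist_force": force on the tool from outside, world axes, zero at the start; "torque": the same for the moment, N m; "finger_gap": finger opening in m; "grasp_force": force on a finger pad.
Only numpy, scipy, OpenCV 4.12 (cv2) and the standard library are available. Lean on these libraries where they do the work, as an engineer would, in place of code of your own. Each camera call takes 0.05 s, during which the arm holds its last target. There are 200 camera calls.

### The job

Open the bench felting press and hold it open for the next piece of work: pull the upright tab of the spring latch sideways, straight out from the coupler head, as far as it goes, and with the latch drawn lift the arm off its ball. Raise the coupler head at least 10 cm above where it sat, and finish still gripping it there, holding it still in the air; do not put it down or let go, and leave the felting tool, bottle and jar where they stand.

Things in the scene. Friction and masses are not known exactly. Their poses are not given: they have to be found in the camera images.
- press: Wooden base board 430 x 130 x 18 mm, fixed to the table. Origin: on the table under the ball; x runs from the ball along the arm to the hinge, y level across, z up. The board spans x = -75 to +355 mm. At the origin stands a steel ball stud: neck 12 mm, collar 30 mm across (underside at z = 46 mm), ball 32 mm across.
- ball (a point): Centre of the ball, 60 mm above the table, fixed to the base.
- hinge_pin (a point): Centre of the arm's hinge pin, fixed to the base, 280 mm from the ball along the base's +x, 78 mm above the table. The hinge axis runs along the base's y.
- tongue: The hinged arm: grey bar 24 mm wide, its top 90 mm above the table, a round wooden press plate below, the coupler head at its free end. Origin on the hinge pin; axes as the base's when down; it turns about y, up to 1.1 rad. The head rises 280 mm x sin(angle): 0.37 rad for 10 cm. With the latch 0.8 kg (varies 20%): 4 to 7 N to lift at the head; no spring, it falls when let go.
- coupler (a point): Point on the dark steel head at the arm's free end (cap 56 x 56 x 12 mm with side cheeks, over the ball): underside of the cap on the ball's axis, 78 mm above the table when down, 280 mm from the hinge pin; turns with the arm. Cap top 12 mm above it. While latched the head lifts only 2 to 3 mm before the bolt catches under the collar.
- latch (a joint): Latch travel, m: 0 sprung home, bolt under the ball's collar; grows as it is pulled along the base's -y, away from the head; stop at 0.022. Bolt clear of the ball from 0.008; counts as drawn from 0.012. Spring: 5 N to start, 11 N at the stop, returns when let go. The latch rides on the head, so the arm can be lifted by its tab.
- pull_tab (a point): Grip point of the latch's bare steel tab: upright plate 10 mm thick along base y, 28 mm wide along base x, on the base's -y side of the head, 50 mm from the ball's axis when home. Point: tab's middle, 130 mm above the table when down; tab goes 20 mm above it and is free for 40 mm below it (to the head's top). Moves with the latch, tilts with the arm (top leans to the hinge).
- felting_disc: Bystander: loose round wooden felting tool with a dark knob, 90 mm across, 58 mm high. Origin: centre of underside.
- soap_bottle: Bystander: loose white plastic bottle, 56 mm across, 130 mm high. Origin: centre of underside.
- jar: Bystander: loose glass jar with a steel cap, 68 mm across, 75 mm high. Origin: centre of underside.

How it is judged:
On the way, in this order (a step that is already met when the one before it is completed fails the run):
1. the latch is drawn out sideways by at least 12 mm while the arm is still down (value of joint latch above 0.012 m and z of coupler in the frame of press below 0.086 m), for 0.1 s.
2. the head is lifted off and clear of the ball, carried by the fingers (z of coupler in the frame of press above 0.133 m and contact force between the fingers and tongue above 1 N), for 0.2 s.
At the end, for the whole second after the job is handed in: The coupler head is held at least 90 mm above its seat over the ball (coupler at least 168 mm above the table), the arm turning slower than 0.1 rad/s, the fingers pressing on the arm, its head or its latch with more than 1 N, and none of the bystanders touching the arm (z of coupler in the frame of press above 0.168 m and angular speed of tongue below 0.1 rad/s and contact force between the fingers and tongue above 1 N and not (contact force between tongue and felting_disc above 0.2 N) and not (contact force between tongue and soap_bottle above 0.2 N) and not (contact force between tongue and jar above 0.2 N)); the arm keeps its last pose, push and grip.
It fails at once if the felting disc is shoved more than 30 mm or knocked over (distance of felting_disc from where it was at the start of the episode above 0.03 m or angle between felting_disc's own z axis and vertical above 0.5 rad).
It fails at once if the soap bottle is shoved more than 30 mm or knocked over (distance of soap_bottle from where it was at the start of the episode above 0.03 m or angle between soap_bottle's own z axis and vertical above 0.5 rad).
It fails at once if the jar is shoved more than 30 mm or knocked over (distance of jar from where it was at the start of the episode above 0.03 m or angle between jar's own z axis and vertical above 0.5 rad).
It also fails if it takes over 40 s, if anything falls off the work surface, if the arm or the gripper's body presses on something with over 40 N, if the wrist force passes 120 N, or if a joint passes its speed limit or range.

## Working session

There is one attempt and no reset: what is moved stays moved. The work goes in short steps, Python scripts to look and compute and a tool call to move; the robot and the scene stay as the last step left them, time stands still between calls to the robot, and variables do not carry over. Pictures are saved under pics/ and viewed, at most 10 in all, crops included, and the job is handed in when it is done.

Besides the shell and the picture viewer there is one more tool, called after ">>>" as name([rows], argument=value, ...), one row to a line, values as JSON. carry_out: Moves the arm, as the interface text tells. Its arguments: {"type":"object","properties":{"series":{"type":"array"},"fingers":{"type":"number"}},"required":["series"]}

```bash
mkdir -p pics; python3 - <<'E'
from bench import arm,vision
import cv2,numpy as np
s=arm.read_state();print(s, arm.tip_reach)
for n in("side","top"):
    p,d=vision.capture(n);np.savez(f"pics/{n}.npz",p=p,d=d);cv2.imwrite(f"pics/{n}.png",p[:,:,::-1]);print(n,vision.camera_params(n),(d>0).mean())
print(vision.camera_params("wrist"))
E
```

```text
{'clock': 0.0, 'qpos': array([-1.31408923e+00,  8.79206351e-02,  1.37221361e+00, -1.63736216e-05,
        1.68358150e+00, -1.03130102e-01]), 'qvel': array([ 0.00045257,  0.00108647,  0.00042134, -0.00061843,  0.00018185,
        0.00039246]), 'joint_efforts': array([-1.11006455e-03, -3.40185642e+01, -3.02432263e+01,  7.17796222e-02,
        3.30775569e-02, -1.81462215e-04]), 'ee_pos': array([ 0.19355976, -0.51446537,  0.30154335]), 'eef_rot': array([-1.05779046e-03,  9.83857872e-01,  1.78948486e-01, -8.95459783e-05]), 'wrist_force': array([-0.16555916,  0.12728408,  0.32622004]), 'torque': array([-0.02419826, -0.01979319, -0.01288534]), 'grasp_force': 0.0, 'finger_gap': 0.09389998790462283} 0.0972
side {'vfov': 50.47906659833798, 'cx': 310.877830760562, 'cy': 240.9797023456484, 'camera_from_world': array([[-0.91742119, -0.39715501,  0.02462222,  0.53069089],
       [ 0.2312275 , -0.48172809,  0.84526439, -0.21175963],
       [-0.32383977,  0.7811568 ,  0.53378072, -0.69405885],
       [ 0.        ,  0.        ,  0.        ,  1.        ]])} 0.9960221354166666
top {'vfov': 54.939776855
[... 163 characters left out ...]

       [ 9.95473492e-01,  2.84535926e-02,  9.06803161e-02,
        -5.74320617e-01],
       [-9.06310647e-02, -3.01850396e-03,  9.95879962e-01,
        -9.04423720e-01],
       [ 0.00000000e+00,  0.00000000e+00,  0.00000000e+00,
         1.00000000e+00]])} 0.9959765625
{'vfov': 71.93101915639792, 'cx': 319.1539531919297, 'cy': 230.95926104812838, 'mount': array([[ 6.95619111e-04,  9.65472833e-01,  2.60502830e-01,
         7.48151623e-02],
       [ 9.99999578e-01, -5.15110523e-04, -7.61195575e-04,
         2.00844908e-04],
       [-6.00725900e-04,  2.60503249e-01, -9.65472784e-01,
        -8.13798200e-02],
       [ 0.00000000e+00,  0.00000000e+00,  0.00000000e+00,
         1.00000000e+00]])}
```

View pics/top.png

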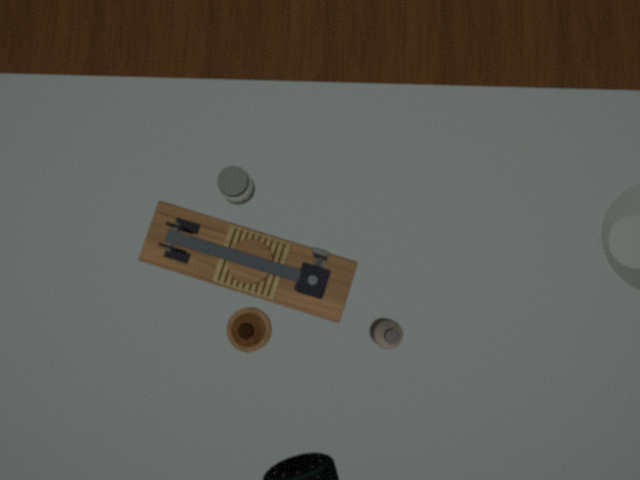

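View pics/side.png

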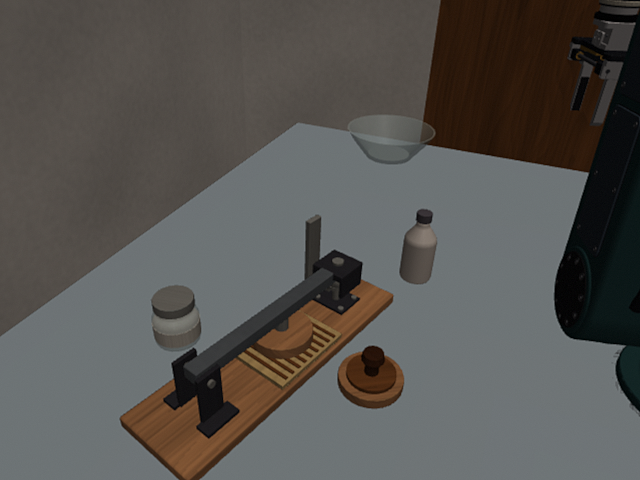

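The top view shows the press with the head at about (313,280), the tab at (321,252) on the far side, the hinge at about (180,242), the jar at (235,183), the disc at (248,330) and the bottle at (387,333). The side view confirms the tab is upright, at (313,247). Next I'll measure with depth.

```bash
cat >h.py <<'E'
import numpy as np
from bench import vision
def world(n,d):
    c=vision.camera_params(n);f=240/np.tan(np.radians(c["vfov"])/2)
    v,u=np.mgrid[:480,:640]
    P=np.stack([(u-c["cx"])/f*d,-(v-c["cy"])/f*d,-d,np.ones_like(d)],-1)
    return (P@np.linalg.inv(c["camera_from_world"]).T)[...,:3]
E
python3 - <<'E'
import cv2,numpy as np
from h import world
for n in("top","side"):
    z=np.load(f"pics/{n}.npz");d=z["d"].astype(float);W=world(n,d);p=z["p"].astype(int)
    X,Y,Z=W[...,0],W[...,1],W[...,2]
    ok=(d>0)&(X>.3)&(X<.95)&(Y>-.2)&(Y<.5)
    print(n,"table z",np.median(Z[ok&(abs(Z)<.02)]))
    def rect(m,t,k=3):
        m=m.astype(np.uint8);c,_=cv2.findContours(m,0,1)
        for q in sorted(c,key=cv2.contourArea)[::-1][:k]:
            mm=np.zeros_like(m);cv2.drawContours(mm,[q],-1,1,-1);mm=(mm&m)>0
            if mm.sum()<8: continue
            pts=(W[mm][:,:2]*1000).astype(np.float32);(c0,s,a)=cv2.minAreaRect(pts)
            u=np.argwhere(mm).mean(0)[::-1]
            print(t,mm.sum(),"px",u.round(),"c",np.round(c0,1),"size",np.round(s,1),"ang",round(a,1),"z med/max",np.median(Z[mm]).round(4),Z[mm].max().round(4),"mean",W[mm].mean(0).round(4))
    rect(ok&(abs(Z-.018)<.006),"board",1)
    rect(ok&(Z>.083)&(Z<.098),"z90")
    rect(ok&(Z>.105)&(Z<.16),"z>105",5)
    rect(ok&(Z>.04)&(Z<.083),"z40-83",6)
E
```

```text
top table z -0.000977691452673013
board 7474 px [244. 261.] c [558.8 174.3] size [430.2 129.9] ang 74.3 z med/max 0.0169 0.024 mean [0.5578 0.1811 0.0172]
z90 2648 px [259. 263.] c [556.1 165.3] size [317.1  56. ] ang 74.3 z med/max 0.0887 0.0953 mean [0.549  0.1404 0.0887]
z90 343 px [387. 333.] c [ 423.2 -104.8] size [49.7 48.9] ang 1.7 z med/max 0.0898 0.098 mean [ 0.4258 -0.1014  0.09  ]
z90 61 px [174. 225.] c [616.6 303. ] size [33.6  6.8] ang 76.5 z med/max 0.0907 0.0945 mean [0.6162 0.3024 0.0904]
z>105 189 px [391. 336.] c [ 423.5 -104.6] size [25.3 24.7] ang 47.2 z med/max 0.1288 0.1331 mean [ 0.4243 -0.1041  0.1278]
z>105 116 px [320. 252.] c [568.7  25.9] size [27.5 10. ] ang 74.8 z med/max 0.1479 0.1515 mean [0.5676 0.0264 0.1436]
z40-83 944 px [234. 183.] c [707.3 199.7] size [62.9 62. ] ang 84.3 z med/max 0.0731 0.0786 mean [0.7059 0.1977 0.0683]
z40-83 554 px [246. 273.] c [528.  169.4] size [91.1 32.9] ang 74.3 z med/max 0.0461 0.0828 mean [0.5313 0.1707 0.0464]
z40-83 492 px [254. 248.] c [583.8 156.6] size [83.2 30.6] ang 74.7 z med/max 0.0462 0.0517 mean [0.5813 0
[... 1142 characters left out ...]
4. 324.] c [535.  153.7] size [281.8  58.2] ang 74.1 z med/max 0.0504 0.083 mean [0.5351 0.1587 0.0586]
z40-83 1878 px [173. 309.] c [707.  203.4] size [63.7 64.5] ang 4.2 z med/max 0.073 0.0796 mean [0.7008 0.2112 0.0658]
z40-83 708 px [418. 254.] c [422.4 -91.7] size [55.5 33.6] ang 3.3 z med/max 0.062 0.083 mean [ 0.4197 -0.0843  0.0619]
z40-83 633 px [209. 394.] c [571.9 316.1] size [34.6  8.4] ang 65.7 z med/max 0.0617 0.083 mean [0.5732 0.3174 0.0617]
z40-83 432 px [372. 356.] c [418.2 168.3] size [29.3 28.7] ang 58.8 z med/max 0.0577 0.0613 mean [0.418  0.1715 0.0558]
z40-83 389 px [182. 381.] c [608.9 316.4] size [23.2 32.2] ang 41.7 z med/max 0.0613 0.083 mean [0.614  0.3139 0.0617]
```

>>> carry_out([
  [34,-23.4,0,0],
  [34,-23.4,0,0],
  [34,-23.4,0,0],
  [34,-23.4,0,0],
  [34,-23.4,0,0],
  [34,-23.4,0,0],
  [34,-23.4,0,0],
  [34,-23.4,0,0],
], fingers=94)

```text
clock: 1.1
ee_pos: [0.3828, -0.2425, 0.3022]
eef_rot: [-0.0, 0.984, 0.179, -0.0]
wrist_force: [1.1, -0.0, -0.1]
finger_gap: 0.0939
grasp_force: 0.0
```

>>> carry_out([
  [34,-23.4,0,0],
  [34,-23.4,0,0],
  [34,-23.4,0,0],
  [34,-23.4,0,0],
  [34,-23.4,0,0],
  [34,-23.4,0,0],
  [34,-23.4,0,0],
  [33,-23.4,0,0],
])

```text
clock: 2.1
ee_pos: [0.5705, 0.028, 0.302]
eef_rot: [-0.0, 0.984, 0.179, -0.001]
wrist_force: [-0.0, -0.6, -0.5]
finger_gap: 0.0939
grasp_force: 0.0
```

>>> carry_out([
  [0,0,0,-0.134],
  [0,0,0,-0.134],
  [0,0,0,-0.134],
  [0,0,0,-0.134],
  [0,0,0,-0.134],
  [0,0,0,-0.134],
  [0,0,0,-0.133],
  [0,0,0,0],
])

```text
clock: 3.1
ee_pos: [0.5699, 0.0268, 0.302]
eef_rot: [-0.0, 0.798, 0.603, -0.0]
wrist_force: [0.3, 0.1, 0.0]
finger_gap: 0.0939
grasp_force: 0.0
```

```bash
cat >>h.py <<'E'
from scipy.spatial.transform import Rotation as R
def tool(s): return R.from_quat(s["eef_rot"],scalar_first=True).as_matrix()
def delta(s,target): return tool(s).T@(np.array(target)*1000-s["ee_pos"]*1000)
E
python3 - <<'E'
from h import *
import cv2
from bench import arm
s=arm.read_state();T=tool(s);print(s["clock"],s["ee_pos"],np.degrees(np.arctan2(T[1,1],T[0,1])),T.round(3),s["wrist_force"])
print(delta(s,[.5682,.026,.208]))
p,d=vision.capture("wrist");cv2.imwrite("pics/w1.png",p[:,:,::-1])
c=vision.camera_params("wrist");f=240/np.tan(np.radians(c["vfov"])/2)
v,u=np.mgrid[:480,:640]
P=np.stack([(u-c["cx"])/f*d,-(v-c["cy"])/f*d,-d,np.ones_like(d)],-1)@c["mount"].T
t=P[...,:3]*1000; W=t/1000@T.T+s["ee_pos"]
m=(d>0)&(W[...,2]>.105)&(W[...,2]<.165)&(abs(W[...,0]-.568)<.04)&(abs(W[...,1]-.026)<.04)
k=t[m];print(m.sum(),k.min(0),k.max(0),np.median(k,0),W[m].mean(0),cv2.minAreaRect((W[m][:,:2]*1000).astype(np.float32)))
E
```

```text
3.1 [0.56989095 0.02683221 0.30200656] -15.78669890334291 [[ 0.272  0.962 -0.001]
 [ 0.962 -0.272 -0.   ]
 [-0.    -0.001 -1.   ]] [0.27957415 0.1418657  0.04089703]
[-1.22635222 -1.29460213 94.00853998]
604 [-15.81732972  -7.60984767 151.24810457] [ 12.74983057   1.99452016 196.50303837] [  3.79964005  -2.79915786 153.3266912 ] [0.56769403 0.02983887 0.14365314] ((566.4441528320312, 26.133804321289062), (28.539737701416016, 9.56917667388916), 73.6850357055664)
```

>>> carry_out([
  [-1.5,-2.5,15,0],
  [0,0,16,0],
  [0,0,16,0],
  [0,0,16,0],
  [0,0,16,0],
  [0,0,15,0],
  [0,0,0,0],
  [0,0,0,0],
])

```text
clock: 4.15
ee_pos: [0.5675, 0.026, 0.2092]
eef_rot: [0.0, 0.797, 0.604, 0.0]
wrist_force: [0.6, 1.0, 0.6]
finger_gap: 0.0938
grasp_force: 0.0
```

>>> carry_out([
  [0,0,0,0],
  [0,0,0,0],
  [0,0,0,0],
  [0,0,0,0],
  [0,0,0,0],
  [0,0,0,0],
  [0,0,0,0],
  [0,0,0,0],
], fingers=0)

```text
clock: 5.15
ee_pos: [0.5672, 0.026, 0.2087]
eef_rot: [0.0, 0.797, 0.604, -0.0]
wrist_force: [0.2, -0.2, -0.1]
finger_gap: 0.0176
grasp_force: 0.0
```

>>> carry_out([
  [0,0,0,0],
  [0,0,0,0],
  [0,0,0,0],
  [0,0,0,0],
  [0,0,0,0],
  [0,0,0,0],
  [0,0,0,0],
  [0,0,0,0],
])

```text
clock: 6.15
ee_pos: [0.567, 0.0261, 0.2086]
eef_rot: [-0.0, 0.797, 0.604, -0.0]
wrist_force: [-2.8, 1.4, 1.0]
finger_gap: 0.0098
grasp_force: 30.0
```

Gripped with a 9.8 mm opening. Now I'll pull along tool +y, which is the base's -y.

>>> carry_out([
  [0,3,0,0],
  [0,3,0,0],
  [0,3,0,0],
  [0,3,0,0],
  [0,3,0,0],
  [0,3,0,0],
  [0,3,0,0],
  [0,2,0,0],
])

```text
clock: 7.15
ee_pos: [0.5876, 0.0204, 0.2084]
eef_rot: [-0.002, 0.797, 0.604, -0.002]
wrist_force: [-10.7, 2.0, 3.3]
finger_gap: 0.0097
grasp_force: 30.0
```

>>> carry_out([
  [0,1,0,0],
  [0,0,0,0],
  [0,0,0,0],
  [0,0,0,0],
  [0,0,0,0],
  [0,0,0,0],
  [0,0,0,0],
  [0,0,0,0],
])

```text
clock: 8.15
ee_pos: [0.5885, 0.0202, 0.2085]
eef_rot: [-0.002, 0.797, 0.604, -0.002]
wrist_force: [-9.5, 2.6, 4.5]
finger_gap: 0.0099
grasp_force: 30.0
```

>>> carry_out([
  [0.7,0,-3.8,0],
  [0.8,0,-3.8,0],
  [0.8,0,-3.8,0],
  [0.9,0,-3.8,0],
  [1,0,-3.8,0],
  [1,0,-3.8,0],
  [1.1,0,-3.8,0],
  [1.1,0,-3.8,0],
])

```text
clock: 9.15
ee_pos: [0.5892, 0.027, 0.2352]
eef_rot: [-0.004, 0.797, 0.604, -0.005]
wrist_force: [-9.9, 1.8, -6.0]
finger_gap: 0.0097
grasp_force: 30.0
```

>>> carry_out([
  [1.2,0,-3.7,0],
  [1.2,0,-3.7,0],
  [1.3,0,-3.7,0],
  [1.3,0,-3.7,0],
  [1.4,0,-3.7,0],
  [1.4,0,-3.7,0],
  [1.4,0,-3.7,0],
  [1.5,0,-3.6,0],
])

```text
clock: 10.15
ee_pos: [0.5923, 0.0372, 0.2648]
eef_rot: [-0.004, 0.797, 0.604, -0.005]
wrist_force: [-10.0, 1.0, -4.5]
finger_gap: 0.01
grasp_force: 30.0
```

>>> carry_out([
  [1.6,0,-3.6,0],
  [1.6,0,-3.6,0],
  [1.7,0,-3.5,0],
  [1.7,0,-3.5,0],
  [1.8,0,-3.5,0],
  [1.8,0,-3.5,0],
  [1.8,0,-3.4,0],
  [1.9,0,-3.4,0],
])

```text
clock: 11.15
ee_pos: [0.5963, 0.0504, 0.293]
eef_rot: [-0.003, 0.797, 0.604, -0.005]
wrist_force: [-9.7, 1.1, -5.3]
finger_gap: 0.01
grasp_force: 30.0
```

>>> carry_out([
  [2,0,-3.4,0],
  [2,0,-3.4,0],
  [2,0,-3.4,0],
  [2.1,0,-3.3,0],
  [2.1,0,-3.3,0],
  [2.2,0,-3.3,0],
  [2.2,0,-3.2,0],
  [2.2,0,-3.2,0],
])

```text
clock: 12.15
ee_pos: [0.6011, 0.0666, 0.3197]
eef_rot: [-0.003, 0.797, 0.604, -0.005]
wrist_force: [-9.8, 0.8, -5.1]
finger_gap: 0.0098
grasp_force: 30.0
```

>>> carry_out([
  [0,0,0,0],
  [0,0,0,0],
  [0,0,0,0],
  [0,0,0,0],
  [0,0,0,0],
  [0,0,0,0],
  [0,0,0,0],
  [0,0,0,0],
])

```text
clock: 13.15
ee_pos: [0.6012, 0.0667, 0.3199]
eef_rot: [-0.003, 0.797, 0.604, -0.005]
wrist_force: [-10.7, 0.3, -5.6]
finger_gap: 0.01
grasp_force: 30.0
```

```bash
python3 - <<'E'
import cv2
from h import *
p,d=vision.capture("side");cv2.imwrite("pics/s2.png",p[:,:,::-1])
W=world("side",d.astype(float))
e=np.array([.2706,.9627]);q=(W[...,:2]-[.5201,.0395])
x=q@e;y=q@np.array([-.9627,.2706]);z=W[...,2]
m=(d>0)&(abs(y)<.011)&(x>.06)&(x<.25)&(z>.1)
k=np.polyfit(x[m],z[m],1);th=np.arctan(-k[0]);print(m.sum(),"angle",th,"coupler z",.078+.28*np.sin(th))
E
```

```text
3317 angle 0.7877885384812962 coupler z 0.2764626027560311
```

View pics/s2.png

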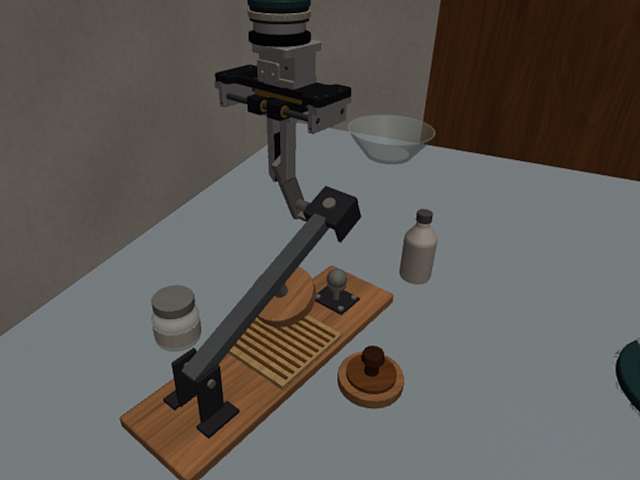

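The head at (333,212) is well clear of the ball at (337,278), the tab is still gripped, and the bystanders haven't moved. That angle fit included gripper pixels, so I'll check the height again with those excluded and hand in.

```bash
python3 - <<'E'
from h import *
from bench import order,arm
p,d=vision.capture("side")
W=world("side",d.astype(float))
q=(W[...,:2]-[.5201,.0395])
x=q@np.array([.2706,.9627]);y=q@np.array([-.9627,.2706]);z=W[...,2]
b=[(c,np.percentile(z[m],90)) for c in np.arange(.08,.23,.02) if (m:=(d>0)&(abs(y)<.009)&(abs(x-c)<.003)&(z>.08)&(z<.22)).sum()>5]
k=np.polyfit(*zip(*b),1);th=np.arctan(-k[0]);zc=.078+.28*np.sin(th);print(np.round(b,3).tolist(),th,zc,abs(arm.read_state()["qvel"]).max())
if .178<zc<.22: print(order.hand_in())
E
```

```text
[[0.08, 0.184], [0.1, 0.175], [0.12, 0.166], [0.14, 0.156], [0.16, 0.148], [0.18, 0.139], [0.2, 0.13], [0.22, 0.121]] 0.42104760062751967 0.19244069887030008 0.0008666673173604214
the job is handed in; nothing more can be done
None
```

The press is open and the job is handed in: the latch was drawn about 22 mm, and the coupler head is held still about 114 mm above its seat (about 192 mm above the table), still gripped by the tab, with the felting tool, bottle and jar undisturbed.

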